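# Sort the stripped pump-drive parts into their trays

### The job

Clear up the parts of the stripped pump drive lying on the bench: put both bolts in the long narrow tray, both bearings in the round dish and the small grooved pulley in the square tray. Every part must lie flat on the floor of its tray, none on top of another or leaning on a rim, and the stepped round pump body standing on the bench must stay where it is.

Things in the scene. Friction and masses are not known exactly. Their poses are not given: they have to be found in the camera images.
- long_bolt: The longer of two steel hex bolts, lying level, 88 mm long, 0.1 kg. Hex head (22 mm across flats, 9 thick) at the -x end; nut (22 across flats, 11 thick) run on near the +x end, 4 mm thread stub beyond; round shank 14 mm in diameter. x axis along the bolt, origin on its axis at half length, 11 mm above its support. Middle of the 64 mm of bare shank: x = -3 mm.
- short_bolt: The shorter of two steel hex bolts, lying level, 66 mm long, 0.1 kg. Hex head (22 mm across flats, 9 thick) at the -x end; nut (22 across flats, 11 thick) run on near the +x end, 4 mm thread stub beyond; round shank 14 mm in diameter. x axis along the bolt, origin on its axis at half length, 11 mm above its support. Middle of the 42 mm of bare shank: x = -3 mm.
- large_bearing: Ball bearing lying flat: steel disc, outer diameter 52 mm, 18 mm thick, dark seal and small dark bore (closed, nothing passes through). Origin at its centre, 9 mm above what it lies on, z axis up along its axis. The larger of the two bearings, about 0.15 kg.
- small_bearing: Ball bearing lying flat: steel disc, outer diameter 35 mm, 16 mm thick, dark seal and small dark bore (closed, nothing passes through). Origin at its centre, 8 mm above what it lies on, z axis up along its axis. The smaller of the two bearings, about 0.07 kg.
- pulley: Aluminium V-belt pulley lying flat, 0.16 kg: rim disc of 62 mm diameter and 26 mm high with a V-groove round its middle (48 mm diameter at the groove's bottom), five dark round holes in its top face, and a hub of 22 mm diameter standing 14 mm higher in the middle (40 mm high in all). Origin on its axis at half the rim's height, 13 mm above what it lies on, z axis up.
- long_tray: Open grey painted sheet-metal tray, long and narrow, for the bolts, fixed to the bench. Outside 112 mm along its x by 184 mm along its y, 22 mm high; walls and floor 4 mm thick. Origin at the centre of its underside, inner floor 4 mm above it; z up. Inside 104 by 176 mm: a bolt fits lengthwise or crosswise.
- square_tray: Open grey painted sheet-metal tray, square, for the pulley, fixed to the bench. Outside 134 mm along its x by 134 mm along its y, 22 mm high; walls and floor 4 mm thick. Origin at the centre of its underside, inner floor 4 mm above it; z up. Inside 126 by 126 mm.
- round_dish: Open round steel parts dish, for the bearings, fixed to the bench. Outer diameter 136 mm at the foot and 148 mm at the rim, 22 mm high, wall 3 mm; the flat inner floor is about 130 mm in diameter and 4 mm above its underside. Origin at the centre of its underside.
- pump: Round stepped pump body standing on the bench, not to be moved: dark flange 66 mm in diameter and 16 mm high, aluminium barrel 52 mm in diameter above it up to 50 mm, steel shaft end 18 mm in diameter up to 58 mm. Origin at the centre of its underside. 0.6 kg, loose.
Not all that is in view belongs to the job. What is shaped like the long_tray but turquoise is not meant. Leave any pink look-alike of the small_bearing alone.

How it is judged:
At the end, for the whole second after the job is handed in: Both bolts have their centres inside the long tray, both bearings inside the round dish (centre within 66 mm of the dish's centre) and the pulley inside the square tray; each part's centre is no more than 5 mm higher above the tray's floor than when it lies flat on it; all are at rest (z of long_bolt in the frame of long_tray between 0 and 0.02 m and x of long_bolt in the frame of long_tray between -0.052 and 0.052 m and y of long_bolt in the frame of long_tray between -0.088 and 0.088 m and z of short_bolt in the frame of long_tray between 0 and 0.02 m and x of short_bolt in the frame of long_tray between -0.052 and 0.052 m and y of short_bolt in the frame of long_tray between -0.088 and 0.088 m and horizontal distance between each of large_bearing, small_bearing and round_dish below 0.066 m and z of large_bearing in the frame of round_dish below 0.018 m and z of small_bearing in the frame of round_dish below 0.017 m and z of pulley in the frame of square_tray between 0 and 0.022 m and x of pulley in the frame of square_tray between -0.063 and 0.063 m and y of pulley in the frame of square_tray between -0.063 and 0.063 m and linear speed of each of long_bolt, short_bolt, large_bearing, small_bearing, pulley below 0.02 m/s and angular speed of each of long_bolt, short_bolt, large_bearing, small_bearing, pulley below 0.2 rad/s); the robot touches nothing.
It fails at once if the pump body is pushed more than 20 mm or tipped (distance of pump from where it was at the start of the episode above 0.02 m or angle between pump's own z axis and vertical above 0.35 rad).
It also fails if it takes over 112 s, if anything falls off the work surface, if the arm or the gripper's body presses on something with over 40 N, if the wrist force passes 120 N, or if a joint passes its speed limit or range.

### The arm

A 6-joint arm with a two-finger parallel gripper is mounted at the origin on the work surface. World frame = base frame: x ahead of the robot, y to its left, z up, the work surface at z = 0. Lengths are in m, angles in rad, forces in N, time in s.
With the tool pointing down it reaches from about 0.3 to 0.85 m from the base axis. Payload 4.2 kg.
Tool frame: the origin (TCP) lies midway between the tips of the shut fingers; the grasp point (between the pads) lies 19 mm behind it; z points along the fingers, y is the direction in which the jaws open and shut (so a half turn about z gives the same grasp; the last joint's range is limited). The gripper opens to 91 mm and grips with 3 to 60 N. Pads are 32 mm wide; open, the fingers measure 118 mm over their backs; the gripper's body (76 mm by 178 mm) begins 60 mm behind the grasp point.
Start: joints at [-1.293, 0.32, 1.565, -0, 1.257, -0.02], TCP at [0.169, -0.55, 0.214] pointing down, gripper open.
Joint ranges: [-3.11, 3.11], [-0.84, 2.01], [0.21, 2.61], [-1.34, 4.49], [0.05, 2.63], [-2.56, 2.56]. Speed limits (rad/s): [2.57, 2.57, 3.14, 3.14, 3.14, 3.14].

### API

Orientations are given as a 3x3 rotation matrix whose columns are the frame's x, y, z axes.
In Python, from station import observe, get_image, camera_model, close_job, outline_of, tip_of gives the robot as it stands.
- The arm moves only by the tool arm_command, never from a script. Its arguments are lists of equal length, an entry for each row: "jaw": the opening, from -1 (shut) to 1 (fully open); "travel": the shift along the tool's x, y, z in cm, a list of three; "rotation": the turn, a rotation vector about the tool's x, y, z in degrees, a list of three. A call has 1 to 10 rows; each row shifts and turns the commanded pose from where the row before left it, along the tool's axes as they then stand; what a row does not reach is not made up. A row lasts 1/10 s, in which the tool goes at most 50 mm and 8.59 degrees, less where a joint would pass 70% of its speed; a pose out of reach is approached as far as the arm can. A call is refused whole if a number of a shift passes 5 or a number of a turn 8.59, either way. A call with a gripper value outside its range is refused whole. The fingers move at their own pace and stop on an object; "squeeze" is the grip in N (left out, the last holds). Time passes only in rows, so rows that do not move let the fingers close. It gives the time, the measured TCP pose, the force and the opening at its end, in the units of the state.
- observe(): the state, without advancing time (a new reading comes with each control period).
- get_image(name): name is "scene" or "top"; returns the picture (420x560x3 uint8, red, green, blue); there is no depth.
- camera_model(name): a dict with "intrinsics" (3x3 intrinsics, pixels), "k1" (the pictures are not rectified: a ray, as slopes to the right and down, at radius r is drawn at 1 + k1 r^2 times it, then the intrinsics apply), "extrinsics" (4x4, takes a point from camera to world coordinates). Camera axes: x right, y up, looking along -z (the intrinsics and any distortion apply to the point x, -y, -z); pixel columns grow to the right and rows downward; lengths in m; the calibration is good to about 2 mm. A picture is of the moment at which its call begins. camera_model takes no time and is no camera call.
- close_job(): hands the job in, once; it reports no verdict.
Trained networks look in the newest picture that a camera, given by its name, has taken for a name from the list of things; names that differ only in an ending like _2 or _b are one class to them, and where a whole thing is asked for, a point or a joint stands for the part that bears it (a point fixed in the world has none). Each returns a list of dicts, best first, with "confidence" (0 to 1); they miss things now and then, are a little off and sometimes report something else, mostly with a low value. They report only what shows in the picture. A call takes as long as a camera call. They do not tell look-alikes from the thing itself.
- outline_of(label, camera): "pixels" (420x560 bool, what is visible of it) and "extent" ([left, top, width, height] in pixels, round what is visible of it).
- tip_of(label, camera): "xy" ([column, row] in pixels: a listed point, or the origin of a listed thing).
The state is a dict: "t": time; "qpos": joint angles; "joint_vel": joint speeds; "tau": joint torques, N m; "eef_pos": TCP position; "tcp_rot": TCP orientation; "ft_force": force on the tool from outside, world axes, zero at the start; "ft_torque": the same for the moment, N m; "grip_width": opening from 0.0 (shut) to 1.0 (fully open).
Only numpy, scipy, OpenCV 4.12 (cv2) and the standard library are available. Lean on these libraries where they do the work, as an engineer would, in place of code of your own. Each camera call takes 0.05 s, during which the arm holds its last target. There are 200 camera calls.

## Working session

There is one attempt and no reset: what is moved stays moved. The work goes in short steps, Python scripts to look and compute and a tool call to move; the robot and the scene stay as the last step left them, time stands still between calls to the robot, and variables do not carry over. Pictures are saved under pics/ and viewed, about 12 in all and at most 16, crops included, and the job is handed in when it is done.

Besides the shell and the picture viewer there is one more tool, called by a JSON object that holds its "method" and its "body". arm_command: Moves the arm, as the interface text tells. Its arguments: {"type":"object","properties":{"jaw":{"type":"array"},"travel":{"type":"array"},"rotation":{"type":"array"},"squeeze":{"type":"number"}},"required":["jaw","travel","rotation"]}

```bash
ls; mkdir -p pics; cat > h.py <<'E'
import numpy as np, cv2
from station import *
def save(cam,name,crop=None,scale=1):
    im=get_image(cam)[:,:,::-1]
    if crop: a,b,c,d=crop; im=im[b:d,a:c]
    cv2.imwrite('pics/'+name+'.png',cv2.resize(im,None,fx=scale,fy=scale,interpolation=cv2.INTER_CUBIC))
def ray(cam,uv):
    m=camera_model(cam);K=np.array(m["intrinsics"]);E=np.array(m["extrinsics"])
    p=cv2.undistortPoints(np.array([[uv]],float),K,np.array([m["k1"],0,0,0.]))[0,0]
    return E[:3,3],E[:3,:3]@np.array([p[0],-p[1],-1])
def at(cam,uv,z):
    o,d=ray(cam,uv); return o+d*(z-o[2])/d[2]
E
python3 - <<'E'
from h import *
s=observe();print(s['eef_pos'],s['tcp_rot'],s['t'])
save('top','t0',scale=1.4);save('scene','s0',scale=1.4)
print(camera_model('top'));
Z=dict(long_bolt=.011,short_bolt=.011,large_bearing=.009,small_bearing=.008,pulley=.013,long_tray=0,square_tray=0,round_dish=0,pump=0)
for n,z in Z.items():
    for c in('top','scene'):
        for d in tip_of(n,c): print(n,c,round(d['confidence'],2),np.round(d['xy']),np.round(at(c,d['xy'],z),3))
E
```

```text
pics
[ 0.1685829  -0.54920143  0.21311266] [[ 9.55969151e-01  2.93466727e-01 -5.12837140e-04]
 [ 2.93467175e-01 -9.55967613e-01  1.71464620e-03]
 [ 1.29359128e-05 -1.78964974e-03 -9.99998398e-01]] 0.0
{'intrinsics': array([[431.04572474,   0.        , 276.91017413],
       [  0.        , 431.04572474, 206.2738043 ],
       [  0.        ,   0.        ,   1.        ]]), 'k1': -0.0792080096465885, 'extrinsics': array([[ 0.04063173,  0.97792319, -0.20497636,  0.25460406],
       [-0.99916833,  0.04047005, -0.00498268, -0.00255619],
       [ 0.00342273,  0.20500834,  0.97875424,  0.93723172],
       [ 0.        ,  0.        ,  0.        ,  1.        ]])}
long_bolt top 0.89 [154. 244.] [0.355 0.264 0.011]
long_bolt scene 0.5 [348. 159.] [0.351 0.266 0.011]
short_bolt scene 0.46 [155. 224.] [ 0.362 -0.296  0.011]
large_bearing top 0.78 [350. 225.] [ 0.413 -0.159  0.009]
large_bearing scene 0.83 [210. 221.] [ 0.409 -0.166  0.009]
small_bearing top 0.57 [254. 230.] [0.395 0.05  0.008]
small_bearing top 0.46 [284. 202.] [ 0.459 -0.013  0.008]
small_bearing scene 0.58 [277. 221.] [ 0.478 -0.012
[... 223 characters left out ...]
pulley scene 0.58 [208. 220.] [ 0.407 -0.17   0.013]
long_tray top 0.98 [417. 333.] [ 0.188 -0.306  0.   ]
long_tray top 0.9 [420. 156.] [ 0.582 -0.323  0.   ]
long_tray scene 0.78 [138. 188.] [ 0.202 -0.307  0.   ]
long_tray scene 0.76 [176. 298.] [ 0.585 -0.307  0.   ]
long_tray scene 0.15 [247. 253.] [ 0.533 -0.115  0.   ]
square_tray top 0.79 [278. 122.] [0.652 0.009 0.   ]
square_tray top 0.41 [336. 165.] [ 0.552 -0.129  0.   ]
square_tray scene 0.91 [315. 278.] [ 0.664 -0.002  0.   ]
round_dish top 0.82 [139. 158.] [0.552 0.323 0.   ]
round_dish scene 0.84 [407. 204.] [0.562 0.323 0.   ]
pump top 0.74 [337. 166.] [ 0.549 -0.13   0.   ]
pump scene 0.78 [246. 258.] [ 0.545 -0.124  0.   ]
```

View pics/t0.png

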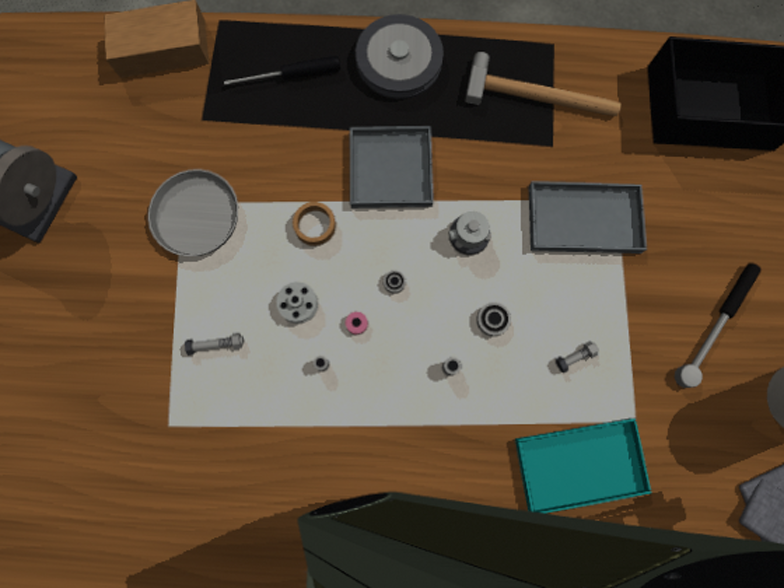

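View pics/s0.png

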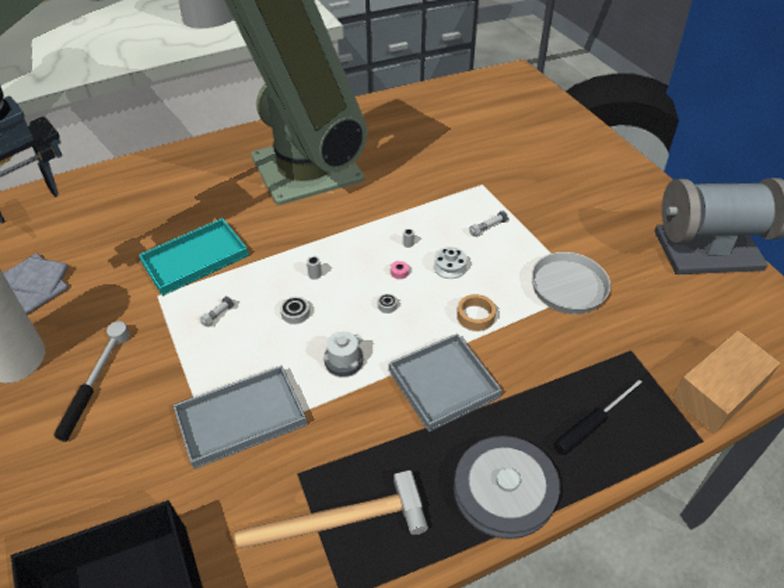

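Top picture (in 560-px units): long bolt at (152,246), short bolt at (412,255), large bearing at (352,228), small bearing at (282,201), pulley at (213,216). The dish, square tray and long tray are at (139,153), (279,119) and (419,156). The pink look-alike at (254,230) and the turquoise tray are to be left alone. Next I'll measure more closely.

```bash
cat >> h.py <<'E'
def plan(x,y,z,yaw=None):
    """tool-frame shift (cm) and turn (deg about tool z) to reach pos; yaw = world dir (deg) of jaw axis y"""
    s=observe();R=np.array(s['tcp_rot']);p=np.array(s['eef_pos'])
    a=0
    if yaw is not None:
        c=np.degrees(np.arctan2(R[1,1],R[0,1])); a=-((yaw-c+90)%180-90)  # tool z down
    print('t',round(s['t'],2),'p',np.round(p,4),'shift cm',np.round(R.T@(np.array([x,y,z])-p)*100,2),'turn',round(a,1),'q6',round(s['qpos'][5],2),'w',round(s['grip_width'],3),'F',np.round(s['ft_force'],1),'tilt',np.round(R[2],3))
E
python3 - <<'E'
from h import *
get_image('top');get_image('scene')
im=get_image('top')
ims={'top':im,'scene':get_image('scene')}
Z=dict(long_bolt=.011,short_bolt=.011,large_bearing=.018,small_bearing=.016,pulley=.02,long_tray=.022,square_tray=.022,round_dish=.022)
for n,z in Z.items():
    for c in('top','scene'):
        for d in outline_of(n,c):
            m=d['pixels'];ct=cv2.findContours(m.astype(np.uint8),0,2)[0]
            if not ct: continue
            ct=max(ct,key=cv2.contourArea)[:,0].astype(float)
            P=np.array([at(c,u,z)[:2] for u in ct])
            r=cv2.minAreaRect((P*1000).astype(np.float32))
            print(n,c,round(d['confidence'],2),d['extent'],'rect mm c',np.round(r[0]),'sz',np.round(r[1]),'ang',round(r[2],1))
t=[cv2.resize(im[b:b+64,a:a+100],None,fx=7,fy=4.6*7/4.6,interpolation=2) for a,b in((110,215),(365,225))]
cv2.imwrite('pics/b.png',cv2.resize(np.vstack(t)[:,:,::-1],(525,600)) if 0 else cv2.resize(np.vstack(t)[:,:,::-1],None,fx=.66,fy=.66))
E
```

```text
long_bolt scene 0.61 [334.1, 150.9, 28.7, 18.8] rect mm c [351. 269.] sz [ 30. 103.] ang 12.0
short_bolt top 0.71 [395.4, 241.6, 30.7, 21.5] rect mm c [ 356. -294.] sz [23. 70.] ang 28.6
short_bolt scene 0.59 [307.9, 179.1, 23.5, 22.7] rect mm c [420. 143.] sz [59. 81.] ang 62.7
short_bolt scene 0.46 [143.4, 211.7, 22.5, 20.5] rect mm c [ 356. -291.] sz [27. 71.] ang 33.2
large_bearing top 0.75 [339.8, 215.3, 24.2, 28.7] rect mm c [ 407. -163.] sz [52. 55.] ang 46.2
large_bearing scene 0.87 [197.8, 212.8, 21.0, 19.5] rect mm c [ 416. -166.] sz [51. 60.] ang 65.4
small_bearing top 0.71 [248.0, 224.1, 14.1, 13.5] rect mm c [391.  49.] sz [31. 30.] ang 2.7
small_bearing top 0.45 [276.7, 193.8, 14.9, 16.4] rect mm c [460.  -6.] sz [36. 31.] ang 2.4
small_bearing scene 0.6 [269.7, 211.2, 10.9, 10.8] rect mm c [468. -12.] sz [33. 44.] ang 65.2
small_bearing scene 0.59 [276.9, 187.1, 14.8, 11.9] rect mm c [402.  44.] sz [36. 45.] ang 45.4
pulley top 0.77 [197.9, 201.1, 30.2, 29.2] rect mm c [419. 142.] sz [65. 59.] ang 47.6
pulley top 0.68 [339.1, 216.0, 24.4, 25.6] rect mm c [ 406. -162.] 
[... 345 characters left out ...]
ct mm c [651.   6.] sz [146. 136.] ang 3.2
long_tray scene 0.97 [125.0, 260.0, 94.9, 75.5] rect mm c [ 590. -317.] sz [129. 187.] ang 0.6
long_tray scene 0.7 [99.0, 155.4, 77.7, 56.8] rect mm c [ 203. -299.] sz [137. 188.] ang 11.4
long_tray scene 0.57 [232.2, 236.9, 29.4, 34.4] rect mm c [ 548. -124.] sz [63. 91.] ang 67.0
square_tray top 0.57 [247.1, 91.4, 59.9, 56.5] rect mm c [650.   7.] sz [142. 134.] ang 2.5
square_tray scene 0.65 [276.0, 239.4, 81.0, 71.7] rect mm c [660.   2.] sz [147. 143.] ang 3.2
round_dish top 0.94 [105.9, 120.6, 62.4, 60.7] rect mm c [560. 320.] sz [143. 145.] ang 12.8
round_dish scene 0.69 [380.4, 177.6, 58.0, 48.2] rect mm c [569. 318.] sz [148. 158.] ang 65.5
```

View pics/b.png

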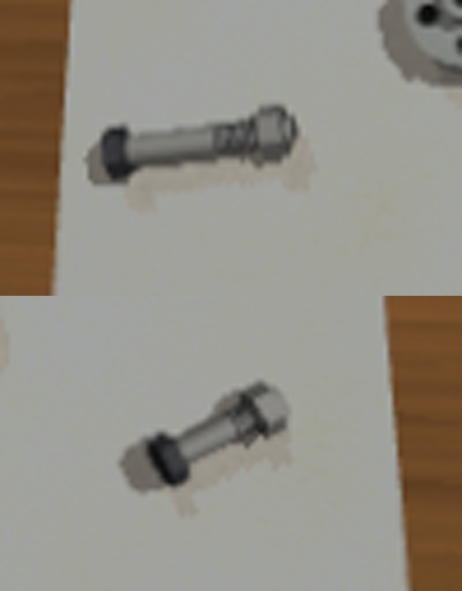

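The crop shows each bolt's dark head at lower left and the nut with thread at right. I'll take the shank middles from these edges.

```bash
python3 - <<'E'
from h import *
f=4.62
for n,ox,oy,pts in(('long',110,215,[(105,153),(297,128),(130,150),(255,135)]),('short',365,225-296/f,[(160,460),(288,405),(183,448),(247,417)])):
    P=np.array([at('top',(ox+a/f,oy+b/f),.011) for a,b in pts])[:,:2]
    d=P[1]-P[0];print(n,np.round(P,4).tolist(),'len',np.linalg.norm(d),'ang',np.degrees(np.arctan2(d[1],d[0])),'shankmid',P[2:].mean(0),'mid',P[:2].mean(0))
plan(.356,-.294,.12,60)
E
```

```text
long [[0.3429, 0.311], [0.3588, 0.221], [0.3449, 0.2992], [0.3546, 0.2406]] len 0.09138167532618725 ang -79.99908986621898 shankmid [0.34977585 0.26990505] mid [0.35088294 0.26601147]
short [[0.3401, -0.2673], [0.3681, -0.3288], [0.3461, -0.2782], [0.3617, -0.309]] len 0.0676054486770629 ang -65.53995531321429 shankmid [ 0.35390674 -0.29361006] mid [ 0.3540936  -0.29802177]
t 2.0 p [ 0.1687 -0.5497  0.214 ] shift cm [ 25.41 -18.95   9.4 ] turn 47.1 q6 -0.02 w 0.997 F [0.9 0.2 0. ] tilt [-0.  0. -1.]
```

{"method": "arm_command", "body": {"jaw": [0,0,0,0,0,0,0,0,0,0], "travel": [[3.15,-2.37,1.17],[3.15,-2.37,1.17],[3.15,-2.37,1.17],[3.15,-2.37,1.17],[3.15,-2.37,1.17],[3.15,-2.37,1.17],[3.15,-2.37,1.17],[3.15,-2.37,1.17],[0,0,0],[0,0,0]], "rotation": [[0,0,0],[0,0,0],[0,0,0],[0,0,0],[0,0,0],[0,0,0],[0,0,0],[0,0,0],[0,0,8],[0,0,8]], "squeeze": 25}}

```text
t: 3.0
eef_pos: [0.3546, -0.2932, 0.1201]
tcp_rot: [[1.0, 0.016, -0.0], [0.016, -1.0, 0.0], [-0.0, -0.0, -1.0]]
ft_force: [-0.1, -1.0, 0.7]
grip_width: 0.5
```

{"method": "arm_command", "body": {"jaw": [0,0,0,0,0,0,0,0,0,0], "travel": [[0,0,0],[0,0,0],[0,0,0],[0,0,0],[0,0,0],[0,0,0],[0,0,0],[0,0,0],[0,0,0],[0,0,0]], "rotation": [[0,0,8],[0,0,8],[0,0,8],[0,0,8],[0,0,8],[0,0,8],[0,0,8],[0,0,8],[0,0,0],[0,0,0]]}}

```text
t: 4.0
eef_pos: [0.3541, -0.2946, 0.1204]
tcp_rot: [[0.458, -0.889, 0.0], [-0.889, -0.458, -0.0], [0.0, -0.0, -1.0]]
ft_force: [0.9, -0.2, 0.3]
grip_width: 0.5
```

```bash
python3 - <<'E'
from h import *
plan(.354,-.2945,.004,26.5)
save('top','g1',(340,180,480,300),5)
E
```

```text
t 4.0 p [ 0.3541 -0.2946  0.1204] shift cm [-1.000e-02  0.000e+00  1.164e+01] turn 0.7 q6 1.95 w 0.5 F [ 0.9 -0.2  0.3] tilt [ 0. -0. -1.]
```

View pics/g1.png

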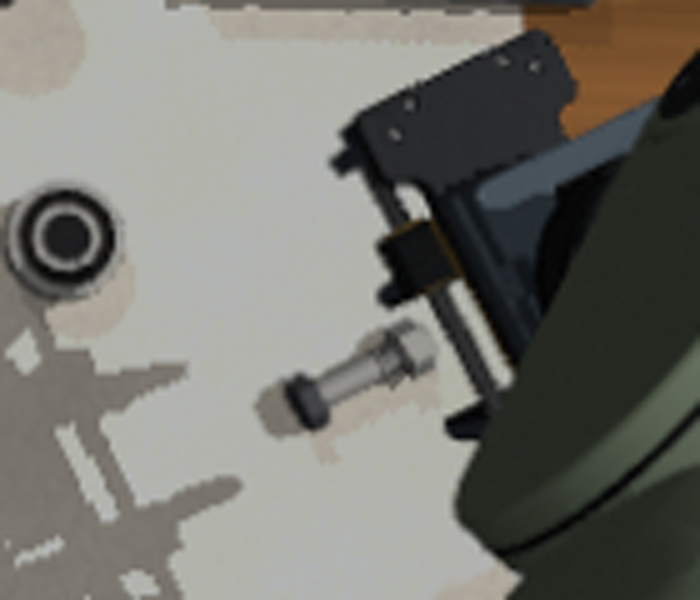

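The gripper is lined up across the bolt, which sits at about (360,375) in the crop. Descending to grip.

{"method": "arm_command", "body": {"jaw": [0,0,0,0,0,-1,-1,-1,-1,-1], "travel": [[0,0,3.5],[0,0,3.5],[0,0,2.6],[0,0,2.0],[0,0,0],[0,0,0],[0,0,0],[0,0,0],[0,0,0],[0,0,0]], "rotation": [[0,0,0.7],[0,0,0],[0,0,0],[0,0,0],[0,0,0],[0,0,0],[0,0,0],[0,0,0],[0,0,0],[0,0,0]]}}

```text
t: 5.05
eef_pos: [0.3544, -0.2949, 0.0051]
tcp_rot: [[0.444, -0.896, 0.001], [-0.896, -0.444, -0.001], [0.002, -0.001, -1.0]]
ft_force: [0.4, -0.1, 4.6]
grip_width: 0.147
```

{"method": "arm_command", "body": {"jaw": [-1,-1,-1,-1,-1,-1], "travel": [[0,0,0],[0,0,0],[0,0,-2],[0,0,-3],[0,0,-5],[0,0,0]], "rotation": [[0,0,0],[0,0,0],[0,0,0],[0,0,0],[0,0,0],[0,0,0]]}}

```text
t: 5.65
eef_pos: [0.3572, -0.2973, 0.1096]
tcp_rot: [[0.444, -0.896, 0.009], [-0.896, -0.444, -0.008], [0.012, -0.005, -1.0]]
ft_force: [-0.1, -0.4, -1.7]
grip_width: 0.146
```

```bash
python3 - <<'E'
from h import *
plan(.584,-.275,.11,0); plan(.584,-.275,.11,90)
E
```

```text
t 5.65 p [ 0.3572 -0.2973  0.1096] shift cm [  8.07 -21.31   0.16] turn 26.4 q6 1.96 w 0.146 F [-0.1 -0.4 -1.7] tilt [ 0.012 -0.005 -1.   ]
t 5.65 p [ 0.3572 -0.2973  0.1096] shift cm [  8.07 -21.31   0.16] turn -63.6 q6 1.96 w 0.146 F [-0.1 -0.4 -1.7] tilt [ 0.012 -0.005 -1.   ]
```

{"method": "arm_command", "body": {"jaw": [-1,-1,-1,-1,-1,-1,-1,-1,-1,-1], "travel": [[1.3,-3.55,0],[1.3,-3.55,0],[1.3,-3.55,0],[1.3,-3.55,0],[1.3,-3.55,0],[1.3,-3.55,0],[0,0,0],[0,0,0],[0,0,0],[0,0,0]], "rotation": [[0,0,0],[0,0,0],[0,0,0],[0,0,0],[0,0,0],[0,0,0],[0,0,-8],[0,0,-8],[0,0,-8],[0,0,-8]]}}

```text
t: 6.65
eef_pos: [0.5789, -0.2694, 0.1028]
tcp_rot: [[0.855, -0.519, -0.002], [-0.519, -0.855, 0.001], [-0.002, 0.0, -1.0]]
ft_force: [-0.3, -0.1, -0.4]
grip_width: 0.151
```

{"method": "arm_command", "body": {"jaw": [-1,-1,-1,-1,-1], "travel": [[0,0,0],[0,0,0],[0,0,0],[0,0,0],[0,0,0]], "rotation": [[0,0,-8],[0,0,-8],[0,0,-8],[0,0,-8],[0,0,0]]}}

```text
t: 7.15
eef_pos: [0.5788, -0.2695, 0.1031]
tcp_rot: [[1.0, 0.006, -0.002], [0.006, -1.0, 0.001], [-0.002, -0.001, -1.0]]
ft_force: [0.0, 0.1, -1.8]
grip_width: 0.145
```

```bash
python3 - <<'E'
from h import *
plan(.584,-.27,.01,90)
save('top','p1',(340,90,500,210),4); 
E
```

```text
t 7.15 p [ 0.5788 -0.2695  0.1031] shift cm [0.53 0.06 9.3 ] turn 0.4 q6 1.11 w 0.145 F [ 0.   0.1 -1.8] tilt [-0.002 -0.001 -1.   ]
```

View pics/p1.png

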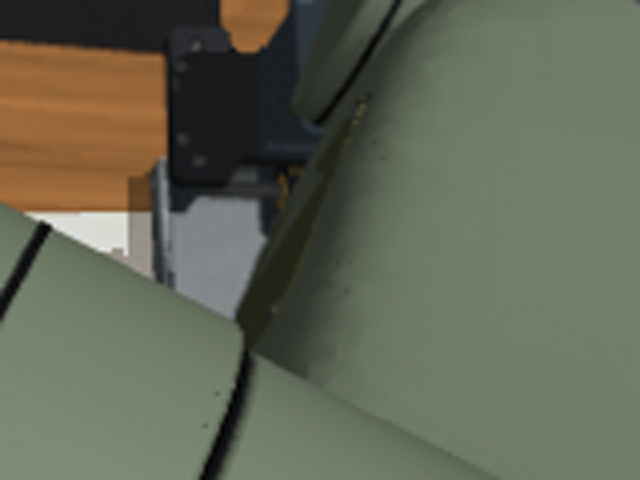

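The arm hides the tray in this view at (160,230), so I'll place the bolt by the numbers and check afterwards.

{"method": "arm_command", "body": {"jaw": [-1,-1,-1,-1,-1,-0.3,-0.3,-0.3,-0.3,-0.3], "travel": [[0.5,0,3.5],[0,0,3.5],[0,0,1.6],[0,0,0.7],[0,0,0],[0,0,0],[0,0,0],[0,0,0],[0,0,-5],[0,0,-5]], "rotation": [[0,0,0],[0,0,0],[0,0,0],[0,0,0],[0,0,0],[0,0,0],[0,0,0],[0,0,0],[0,0,0],[0,0,0]]}}

```text
t: 8.2
eef_pos: [0.5836, -0.2694, 0.1113]
tcp_rot: [[1.0, 0.006, -0.003], [0.006, -1.0, 0.001], [-0.003, -0.001, -1.0]]
ft_force: [1.5, -0.2, 0.0]
grip_width: 0.351
```

```bash
python3 - <<'E'
from h import *
plan(.411,-.1635,.11,90);save('scene','p2',(100,180,330,340),3)
E
```

```text
t 8.2 p [ 0.5836 -0.2694  0.1113] shift cm [-17.19 -10.69   0.2 ] turn 0.3 q6 1.11 w 0.351 F [ 1.5 -0.2  0. ] tilt [-0.003 -0.001 -1.   ]
```

View pics/p2.png

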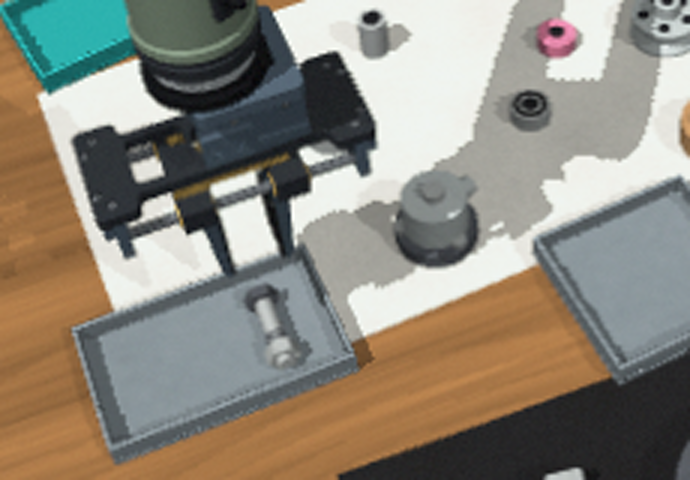

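The short bolt lies flat in the long tray at crop (270,325). Next is the large bearing.

{"method": "arm_command", "body": {"jaw": [0.7,0.7,0.7,0.7,0.7,0.7,0.7,0.7,0.7,0.7], "travel": [[-3.44,-2.14,0],[-3.44,-2.14,0],[-3.44,-2.14,0],[-3.44,-2.14,0],[-3.44,-2.14,0],[0,0,0],[0,0,3.5],[0,0,3.5],[0,0,2.6],[0,0,1]], "rotation": [[0,0,0],[0,0,0],[0,0,0],[0,0,0],[0,0,0],[0,0,0],[0,0,0],[0,0,0],[0,0,0],[0,0,0]]}}

```text
t: 9.25
eef_pos: [0.4114, -0.1638, 0.0036]
tcp_rot: [[1.0, 0.006, -0.002], [0.006, -1.0, 0.001], [-0.002, -0.001, -1.0]]
ft_force: [0.9, -0.0, -0.7]
grip_width: 0.853
```

{"method": "arm_command", "body": {"jaw": [-1,-1,-1,-1,-1,-1,-1,-1,-1,-1], "travel": [[0,0,0],[0,0,0],[0,0,0],[0,0,0],[0,0,0],[0,0,0],[0,0,-2],[0,0,-4],[0,0,-4],[0,0,0]], "rotation": [[0,0,0],[0,0,0],[0,0,0],[0,0,0],[0,0,0],[0,0,0],[0,0,0],[0,0,0],[0,0,0],[0,0,0]]}}

```text
t: 10.25
eef_pos: [0.4152, -0.1653, 0.1101]
tcp_rot: [[1.0, 0.006, 0.01], [0.006, -1.0, -0.005], [0.01, 0.005, -1.0]]
ft_force: [1.0, 0.1, -1.0]
grip_width: 0.565
```

```bash
python3 - <<'E'
from h import *
plan(.562,.296,.11,0);plan(.538,.32,.11,90)
print([np.round(at('top',u,0),3) for u in((231,262),(323,263),(225,160))])
E
```

```text
t 10.25 p [ 0.4152 -0.1653  0.1101] shift cm [ 14.97 -46.04  -0.05] turn -89.6 q6 1.16 w 0.565 F [ 1.   0.1 -1. ] tilt [ 0.01   0.005 -1.   ]
t 10.25 p [ 0.4152 -0.1653  0.1101] shift cm [ 12.59 -48.45  -0.08] turn 0.4 q6 1.16 w 0.565 F [ 1.   0.1 -1. ] tilt [ 0.01   0.005 -1.   ]
[array([0.324, 0.097, 0.   ]), array([ 0.329, -0.103,  0.   ]), array([0.554, 0.125, 0.   ])]
```

{"method": "arm_command", "body": {"jaw": [-1,-1,-1,-1,-1,-1,-1,-1,-1,-1], "travel": [[1.1,-4.4,0],[1.1,-4.4,0],[1.1,-4.4,0],[1.1,-4.4,0],[1.1,-4.4,0],[1.1,-4.4,0],[1.1,-4.4,0],[1.1,-4.4,0],[1.1,-4.4,0],[1.1,-4.4,0]], "rotation": [[0,0,0],[0,0,0],[0,0,0],[0,0,0],[0,0,0],[0,0,0],[0,0,0],[0,0,0],[0,0,0],[0,0,0]]}}

```text
t: 11.25
eef_pos: [0.5184, 0.2784, 0.1041]
tcp_rot: [[1.0, 0.007, -0.002], [0.007, -1.0, -0.001], [-0.002, 0.001, -1.0]]
ft_force: [0.5, -0.1, -1.2]
grip_width: 0.563
```

{"method": "arm_command", "body": {"jaw": [-1,-1], "travel": [[1.1,-4.2,0],[0,0,0]], "rotation": [[0,0,0],[0,0,0]]}}

```text
t: 11.45
eef_pos: [0.5304, 0.3238, 0.1039]
tcp_rot: [[1.0, 0.01, 0.001], [0.01, -1.0, 0.002], [0.001, -0.002, -1.0]]
ft_force: [0.4, -0.7, -1.1]
grip_width: 0.562
```

```bash
python3 - <<'E'
from h import *
plan(.537,.32,.011,90)
save('scene','p3',(310,100,500,260),3.7)
E
```

```text
t 11.45 p [0.5304 0.3238 0.1039] shift cm [0.65 0.41 9.29] turn 0.6 q6 2.09 w 0.562 F [ 0.4 -0.7 -1.1] tilt [ 0.001 -0.002 -1.   ]
```

View pics/p3.png

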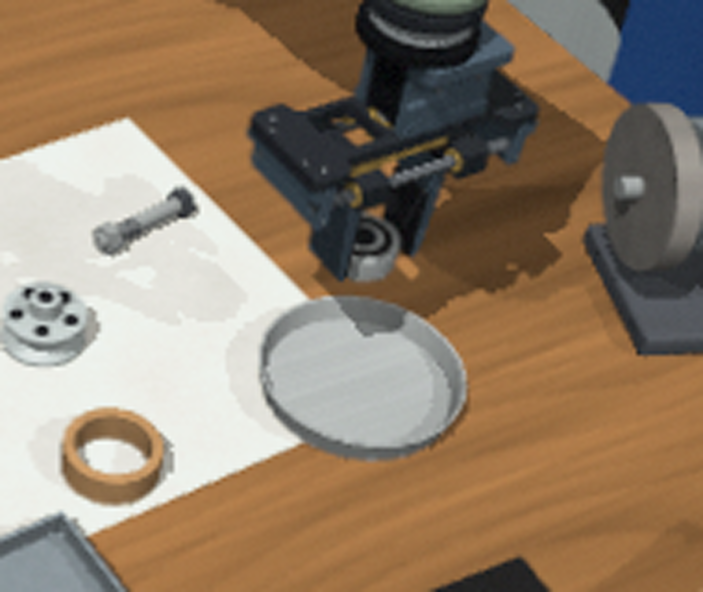

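The bearing is held above the empty dish (crop (365,375)). Lowering it.

{"method": "arm_command", "body": {"jaw": [-1,-1,-1,-1,-1,0.3,0.3,0.3,0.3,0.3], "travel": [[0.65,0.4,3],[0,0,3],[0,0,2.3],[0,0,1.0],[0,0,0],[0,0,0],[0,0,0],[0,0,0],[0,0,-5],[0,0,-5]], "rotation": [[0,0,0],[0,0,0],[0,0,0],[0,0,0],[0,0,0],[0,0,0],[0,0,0],[0,0,0],[0,0,0],[0,0,0]]}}

```text
t: 12.5
eef_pos: [0.5354, 0.3144, 0.1124]
tcp_rot: [[1.0, 0.006, -0.003], [0.006, -1.0, -0.002], [-0.003, 0.002, -1.0]]
ft_force: [1.2, 1.6, 0.1]
grip_width: 0.65
```

```bash
python3 - <<'E'
from h import *
plan(.463,-.010,.11,90);get_image('top')
for n,z in(('pulley',.013),('small_bearing',.008),('large_bearing',.013),('long_bolt',.011)):
    for d in tip_of(n,'top'): print(n,round(d['confidence'],2),np.round(d['xy']),np.round(at('top',d['xy'],z),3))
E
```

```text
t 12.5 p [0.5354 0.3144 0.1124] shift cm [-7.44 32.39  0.32] turn 0.4 q6 2.08 w 0.65 F [1.2 1.6 0.1] tilt [-0.003  0.002 -1.   ]
pulley 0.77 [213. 216.] [0.422 0.141 0.013]
small_bearing 0.73 [256. 228.] [0.4   0.045 0.008]
small_bearing 0.69 [279. 200.] [ 0.463 -0.002  0.008]
large_bearing 0.77 [141. 164.] [0.533 0.312 0.013]
large_bearing 0.48 [214. 216.] [0.422 0.139 0.013]
long_bolt 0.62 [153. 247.] [0.348 0.267 0.011]
```

{"method": "arm_command", "body": {"jaw": [0.3,0.3,0.3,0.3,0.3,0.3,0.3,0.3,0.3,0.3], "travel": [[-1.05,4.55,0],[-1.05,4.55,0],[-1.05,4.55,0],[-1.05,4.55,0],[-1.05,4.55,0],[-1.05,4.55,0],[-1.05,4.7,0],[0,0,0],[0,0,3],[0,0,3]], "rotation": [[0,0,0],[0,0,0],[0,0,0],[0,0,0],[0,0,0],[0,0,0],[0,0,0],[0,0,0],[0,0,0],[0,0,0]]}}

```text
t: 13.75
eef_pos: [0.4647, -0.0056, 0.0513]
tcp_rot: [[1.0, 0.005, 0.001], [0.005, -1.0, 0.0], [0.001, -0.0, -1.0]]
ft_force: [0.3, 0.8, -1.0]
grip_width: 0.65
```

```bash
python3 - <<'E'
from h import *
plan(.463,-.007,.004,90);save('scene','p4',(200,140,360,260),4)
E
```

```text
t 13.75 p [ 0.4647 -0.0056  0.0513] shift cm [-0.18  0.14  4.73] turn 0.3 q6 1.53 w 0.65 F [ 0.3  0.8 -1. ] tilt [ 0.001 -0.    -1.   ]
```

View pics/p4.png

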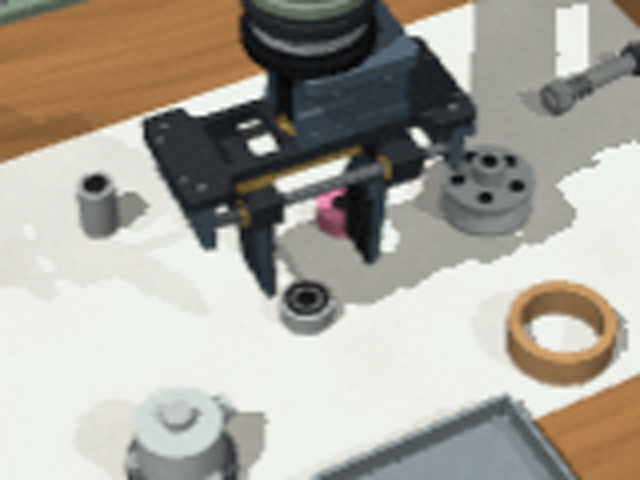

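The grey bearing at crop (307,305) lies between and below the fingers. The pink one is behind them and clear.

{"method": "arm_command", "body": {"jaw": [0.3,0.3,0.3,-1,-1,-1,-1,-1,-1,-1], "travel": [[-0.1,0.1,2.5],[0,0,1.6],[0,0,0.6],[0,0,0],[0,0,0],[0,0,0],[0,0,0],[0,0,-3],[0,0,-4],[0,0,-4]], "rotation": [[0,0,0],[0,0,0],[0,0,0],[0,0,0],[0,0,0],[0,0,0],[0,0,0],[0,0,0],[0,0,0],[0,0,0]]}}

```text
t: 14.8
eef_pos: [0.4633, -0.0066, 0.1167]
tcp_rot: [[1.0, 0.006, -0.001], [0.006, -1.0, -0.0], [-0.001, 0.0, -1.0]]
ft_force: [0.5, -0.5, -1.2]
grip_width: 0.372
```

```bash
python3 - <<'E'
from h import *
plan(.588,.318,.11,90)
E
```

```text
t 14.8 p [ 0.4633 -0.0066  0.1167] shift cm [ 12.68 -32.38   0.66] turn 0.4 q6 1.53 w 0.372 F [ 0.5 -0.5 -1.2] tilt [-0.001  0.    -1.   ]
```

{"method": "arm_command", "body": {"jaw": [-1,-1,-1,-1,-1,-1,-1,-1,-1,-1], "travel": [[1.58,-4.05,0],[1.58,-4.05,0],[1.58,-4.05,0],[1.58,-4.05,0],[1.58,-4.05,0],[1.58,-4.05,0],[1.58,-4.05,0],[1.58,-4.05,0],[0,0,0],[0,0,4]], "rotation": [[0,0,0],[0,0,0],[0,0,0],[0,0,0],[0,0,0],[0,0,0],[0,0,0],[0,0,0],[0,0,0],[0,0,0]]}}

```text
t: 15.8
eef_pos: [0.5921, 0.3213, 0.0803]
tcp_rot: [[1.0, 0.008, 0.012], [0.008, -1.0, 0.006], [0.012, -0.006, -1.0]]
ft_force: [1.2, 0.0, -0.9]
grip_width: 0.375
```

```bash
python3 - <<'E'
from h import *
plan(.588,.318,.011,90);save('scene','p5',(340,130,480,250),4)
E
```

```text
t 15.8 p [0.5921 0.3213 0.0803] shift cm [-0.49  0.36  6.93] turn 0.5 q6 2.04 w 0.375 F [ 1.2  0.  -0.9] tilt [ 0.012 -0.006 -1.   ]
```

View pics/p5.png

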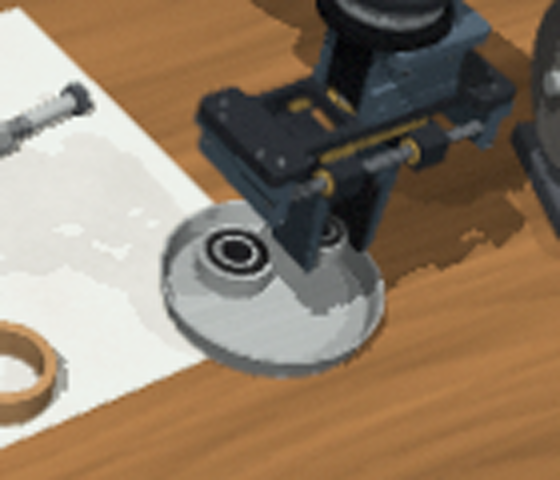

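The large bearing lies flat at the near-left of the dish (crop (235,260)). The small one has free room beside it.

{"method": "arm_command", "body": {"jaw": [-1,-1,-1,-1,-1,-0.05,-0.05,-0.05,-0.05,-0.05], "travel": [[-0.5,-0.1,0],[0,0,3],[0,0,2.7],[0,0,1.2],[0,0,0],[0,0,0],[0,0,0],[0,0,0],[0,0,-5],[0,0,-5]], "rotation": [[0,0,0],[0,0,0],[0,0,0],[0,0,0],[0,0,0],[0,0,0],[0,0,0],[0,0,0],[0,0,0],[0,0,0]]}}

```text
t: 16.85
eef_pos: [0.5821, 0.3187, 0.106]
tcp_rot: [[1.0, 0.006, -0.004], [0.006, -1.0, -0.002], [-0.004, 0.002, -1.0]]
ft_force: [1.5, 1.4, 1.6]
grip_width: 0.479
```

```bash
python3 - <<'E'
from h import *
plan(.350,.2695,.11,10)
E
```

```text
t 16.85 p [0.5821 0.3187 0.106 ] shift cm [-23.24   4.77  -0.3 ] turn 80.4 q6 2.05 w 0.479 F [1.5 1.4 1.6] tilt [-0.004  0.002 -1.   ]
```

{"method": "arm_command", "body": {"jaw": [0,0,0,0,0,0,0,0,0,0], "travel": [[-3.87,0.8,0],[-3.87,0.8,0],[-3.87,0.8,0],[-3.87,0.8,0],[-3.87,0.8,0],[-3.87,0.8,0],[0,0,0],[0,0,0],[0,0,0],[0,0,0]], "rotation": [[0,0,0],[0,0,0],[0,0,0],[0,0,0],[0,0,0],[0,0,0],[0,0,-8],[0,0,-8],[0,0,-8],[0,0,-8]]}}

```text
t: 17.85
eef_pos: [0.3513, 0.2699, 0.1068]
tcp_rot: [[0.842, 0.54, 0.001], [0.54, -0.842, 0.001], [0.001, 0.0, -1.0]]
ft_force: [-0.5, 0.5, -0.3]
grip_width: 0.502
```

{"method": "arm_command", "body": {"jaw": [0,0,0,0,0,0,0,0,0,0], "travel": [[0,0,0],[0,0,0],[0,0,0],[0,0,0],[0,0,0],[0,0,0],[0,0,0],[0,0,0],[0,0,0],[0,0,0]], "rotation": [[0,0,-8],[0,0,-8],[0,0,-8],[0,0,-8],[0,0,-8],[0,0,-8],[0,0,-8],[0,0,-8],[0,0,-3.6],[0,0,0]]}}

```text
t: 18.85
eef_pos: [0.3513, 0.2698, 0.1067]
tcp_rot: [[-0.173, 0.985, 0.001], [0.985, 0.173, 0.0], [0.0, 0.001, -1.0]]
ft_force: [-0.2, -0.6, 0.5]
grip_width: 0.502
```

```bash
python3 - <<'E'
from h import *
plan(.350,.2695,.004,10);save('top','p6',(80,100,240,270),3.5)
E
```

```text
t 18.85 p [0.3513 0.2698 0.1067] shift cm [-1.000e-02 -1.400e-01  1.027e+01] turn -0.1 q6 0.46 w 0.502 F [-0.2 -0.6  0.5] tilt [ 0.     0.001 -1.   ]
```

View pics/p6.png

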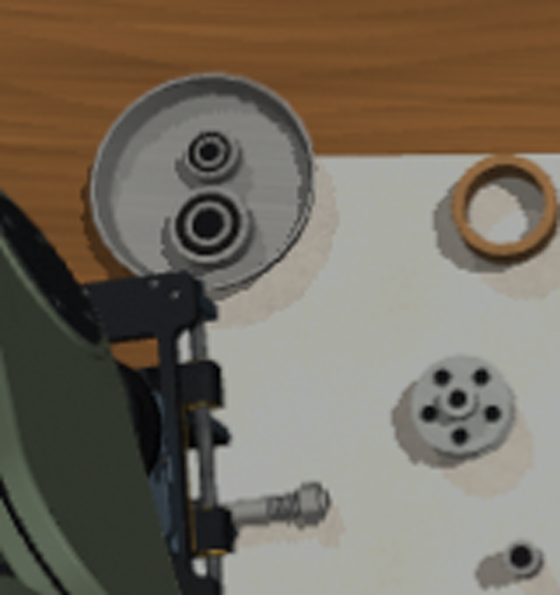

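Both bearings lie flat and apart in the dish (crop (208,152) and (208,225)). The gripper is across the long bolt's shank, so I'll descend.

{"method": "arm_command", "body": {"jaw": [0,0,0,0,0,-1,-1,-1,-1,-1], "travel": [[0,-0.1,3.5],[0,0,3.5],[0,0,2.2],[0,0,1],[0,0,0],[0,0,0],[0,0,0],[0,0,0],[0,0,0],[0,0,0]], "rotation": [[0,0,0],[0,0,0],[0,0,0],[0,0,0],[0,0,0],[0,0,0],[0,0,0],[0,0,0],[0,0,0],[0,0,0]]}}

```text
t: 19.9
eef_pos: [0.3506, 0.2698, 0.0049]
tcp_rot: [[-0.173, 0.985, 0.001], [0.985, 0.173, 0.001], [0.0, 0.001, -1.0]]
ft_force: [-0.9, 0.0, 3.3]
grip_width: 0.147
```

{"method": "arm_command", "body": {"jaw": [-1,-1,-1,-1,-1,-1], "travel": [[0,0,0],[0,0,-2],[0,0,-4],[0,0,-5],[0,0,0],[0,0,0]], "rotation": [[0,0,0],[0,0,0],[0,0,0],[0,0,0],[0,0,0],[0,0,0]]}}

```text
t: 20.5
eef_pos: [0.3505, 0.2697, 0.1149]
tcp_rot: [[-0.173, 0.985, 0.002], [0.985, 0.173, 0.001], [0.001, 0.002, -1.0]]
ft_force: [-1.0, 0.8, -2.6]
grip_width: 0.148
```

```bash
python3 - <<'E'
from h import *
plan(.584,-.355,.115,90)
E
```

```text
t 20.5 p [0.3505 0.2697 0.1149] shift cm [-6.557e+01  1.220e+01 -4.000e-02] turn -80.0 q6 0.46 w 0.148 F [-1.   0.8 -2.6] tilt [ 0.001  0.002 -1.   ]
```

{"method": "arm_command", "body": {"jaw": [-1,-1,-1,-1,-1,-1,-1,-1,-1,-1], "travel": [[0,0,0],[0,0,0],[0,0,0],[0,0,0],[0,0,0],[0,0,0],[0,0,0],[0,0,0],[0,0,0],[0,0,0]], "rotation": [[0,0,8.5],[0,0,8.5],[0,0,8.5],[0,0,8.5],[0,0,8.5],[0,0,8.5],[0,0,8.5],[0,0,8.5],[0,0,8.5],[0,0,8.5]]}}

```text
t: 21.5
eef_pos: [0.3488, 0.2685, 0.112]
tcp_rot: [[0.968, 0.252, -0.004], [0.252, -0.968, -0.003], [-0.005, 0.002, -1.0]]
ft_force: [0.6, 0.6, -0.9]
grip_width: 0.148
```

{"method": "arm_command", "body": {"jaw": [-1,-1,-1,-1,-1,-1,-1,-1,-1,-1], "travel": [[0,0,0],[0,0,0],[1.67,4.46,0],[1.67,4.46,0],[1.67,4.46,0],[1.67,4.46,0],[1.67,4.46,0],[1.67,4.46,0],[1.67,4.46,0],[1.67,4.46,0]], "rotation": [[0,0,8.5],[0,0,6.5],[0,0,0],[0,0,0],[0,0,0],[0,0,0],[0,0,0],[0,0,0],[0,0,0],[0,0,0]]}}

```text
t: 22.5
eef_pos: [0.4823, -0.089, 0.112]
tcp_rot: [[1.0, -0.001, -0.005], [-0.001, -1.0, 0.001], [-0.005, -0.001, -1.0]]
ft_force: [1.0, 0.2, -0.5]
grip_width: 0.147
```

```bash
python3 - <<'E'
from h import *
plan(.584,-.355,.115,90)
E
```

```text
t 22.5 p [ 0.4823 -0.089   0.112 ] shift cm [10.19 26.59 -0.37] turn -0.1 q6 1.37 w 0.147 F [ 1.   0.2 -0.5] tilt [-0.005 -0.001 -1.   ]
```

{"method": "arm_command", "body": {"jaw": [-1,-1,-1,-1,-1,-1,-1,-1,-1,-1], "travel": [[1.7,4.4,0],[1.7,4.4,0],[1.7,4.4,0],[1.7,4.4,0],[1.7,4.4,0],[1.7,4.4,0],[0,0,0],[0,0,3.5],[0,0,2],[0,0,0]], "rotation": [[0,0,0],[0,0,0],[0,0,0],[0,0,0],[0,0,0],[0,0,0],[0,0,0],[0,0,0],[0,0,0],[0,0,0]]}}

```text
t: 23.5
eef_pos: [0.5817, -0.3488, 0.0532]
tcp_rot: [[1.0, -0.001, -0.011], [-0.001, -1.0, 0.007], [-0.011, -0.007, -1.0]]
ft_force: [-1.0, 0.1, -0.6]
grip_width: 0.14
```

```bash
python3 - <<'E'
from h import *
plan(.584,-.355,.01,90);save('scene','p7',(80,200,270,350),3.6)
E
```

```text
t 23.5 p [ 0.5817 -0.3488  0.0532] shift cm [0.28 0.65 4.31] turn -0.0 q6 1.01 w 0.14 F [-1.   0.1 -0.6] tilt [-0.011 -0.007 -1.   ]
```

View pics/p7.png

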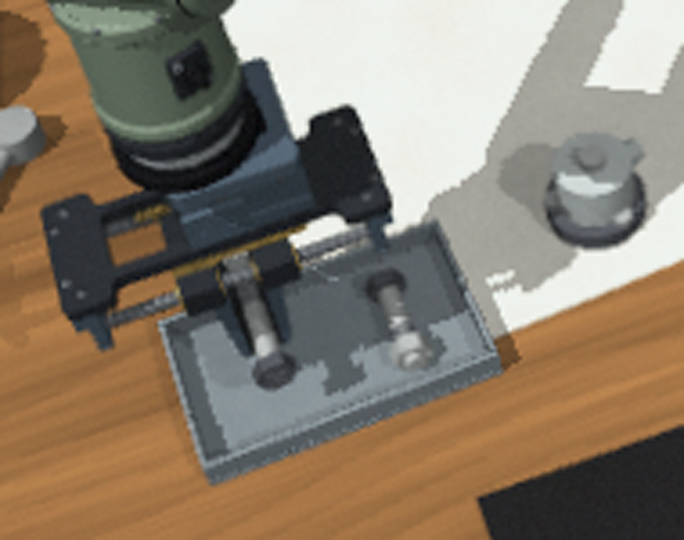

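The short bolt is flat at crop (400,320), and the long bolt hangs over the free half. I'll shift it 4 mm to centre it, then lower.

{"method": "arm_command", "body": {"jaw": [-1,-1,-1,-1,-0.3,-0.3,-0.3,-0.3,-0.3,-0.3], "travel": [[0.4,0,0],[0,0,2.5],[0,0,1.6],[0,0,0.2],[0,0,0],[0,0,0],[0,0,0],[0,0,-4],[0,0,-5],[0,0,-2]], "rotation": [[0,0,0],[0,0,0],[0,0,0],[0,0,0],[0,0,0],[0,0,0],[0,0,0],[0,0,0],[0,0,0],[0,0,0]]}}

```text
t: 24.55
eef_pos: [0.5919, -0.3529, 0.1328]
tcp_rot: [[1.0, -0.001, 0.009], [-0.001, -1.0, -0.005], [0.009, 0.005, -1.0]]
ft_force: [0.7, -0.4, 0.1]
grip_width: 0.35
```

```bash
python3 - <<'E'
from h import *
plan(.421,.1405,.12,90)
E
```

```text
t 24.55 p [ 0.5919 -0.3529  0.1328] shift cm [-17.14 -49.33   0.87] turn -0.0 q6 1.02 w 0.35 F [ 0.7 -0.4  0.1] tilt [ 0.009  0.005 -1.   ]
```

{"method": "arm_command", "body": {"jaw": [0,0,0.8,0.8,0.8,0.8,0.8,0.8,0.8,0.8], "travel": [[-1.56,-4.48,0],[-1.56,-4.48,0],[-1.56,-4.48,0],[-1.56,-4.48,0],[-1.56,-4.48,0],[-1.56,-4.48,0],[-1.56,-4.48,0],[-1.56,-4.48,0],[-1.56,-4.48,0],[-1.56,-4.48,0]], "rotation": [[0,0,0],[0,0,0],[0,0,0],[0,0,0],[0,0,0],[0,0,0],[0,0,0],[0,0,0],[0,0,0],[0,0,0]]}}

```text
t: 25.55
eef_pos: [0.4335, 0.0984, 0.1275]
tcp_rot: [[1.0, -0.001, 0.003], [-0.001, -1.0, 0.001], [0.003, -0.001, -1.0]]
ft_force: [0.8, -0.0, 0.9]
grip_width: 0.894
```

{"method": "arm_command", "body": {"jaw": [0.8,0.8,0.8], "travel": [[-1.56,-4.48,0],[0,0,3],[0,0,1]], "rotation": [[0,0,0],[0,0,0],[0,0,0]]}}

```text
t: 25.85
eef_pos: [0.4169, 0.1425, 0.0857]
tcp_rot: [[1.0, 0.003, -0.001], [0.003, -1.0, -0.001], [-0.001, 0.001, -1.0]]
ft_force: [-0.0, 0.2, -0.5]
grip_width: 0.899
```

```bash
python3 - <<'E'
from h import *
plan(.421,.1405,.004,90);save('scene','p8',(80,140,400,340),2.5)
E
```

```text
t 25.85 p [0.4169 0.1425 0.0857] shift cm [0.42 0.2  8.17] turn 0.2 q6 1.87 w 0.899 F [-0.   0.2 -0.5] tilt [-0.001  0.001 -1.   ]
```

View pics/p8.png

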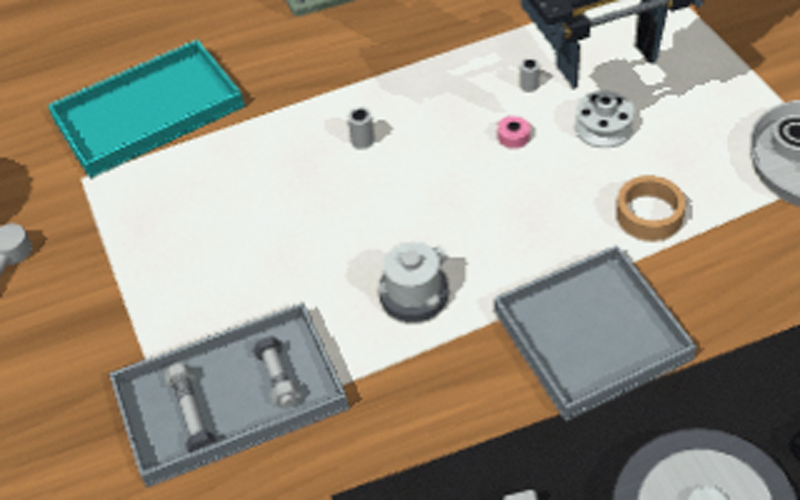

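Both bolts are in the long tray; the long one's head is near the front wall at (203,437), so I'll check that later. The fingers straddle the pulley, so I'll grip it.

{"method": "arm_command", "body": {"jaw": [0.8,0.8,0.8,0.8,0.8,-1,-1,-1,-1,-1], "travel": [[0.4,0.2,0],[0,0,3],[0,0,3],[0,0,1.6],[0,0,0.6],[0,0,0],[0,0,0],[0,0,0],[0,0,0],[0,0,0]], "rotation": [[0,0,0],[0,0,0],[0,0,0],[0,0,0],[0,0,0],[0,0,0],[0,0,0],[0,0,0],[0,0,0],[0,0,0]], "squeeze": 35}}

```text
t: 26.9
eef_pos: [0.4234, 0.1397, 0.0054]
tcp_rot: [[1.0, -0.0, 0.003], [-0.0, -1.0, 0.0], [0.003, -0.0, -1.0]]
ft_force: [1.6, -2.4, 6.1]
grip_width: 0.657
```

{"method": "arm_command", "body": {"jaw": [-1,-1,-1,-1,-1,-1], "travel": [[0,0,0],[0,0,-2],[0,0,-4],[0,0,-4],[0,0,0],[0,0,0]], "rotation": [[0,0,0],[0,0,0],[0,0,0],[0,0,0],[0,0,0],[0,0,0]]}}

```text
t: 27.5
eef_pos: [0.422, 0.1396, 0.1047]
tcp_rot: [[1.0, -0.0, 0.001], [-0.0, -1.0, 0.0], [0.001, -0.0, -1.0]]
ft_force: [-0.3, 0.8, -2.4]
grip_width: 0.655
```

```bash
python3 - <<'E'
from h import *
plan(.655,.004,.11,90);
im=get_image('scene');cv2.imwrite('pics/p9.png',cv2.resize(im[255:340,120:230,::-1],None,fx=6,fy=6,interpolation=2))
E
```

```text
t 27.5 p [0.422  0.1396 0.1047] shift cm [23.31 13.55 -0.51] turn -0.0 q6 1.86 w 0.655 F [-0.3  0.8 -2.4] tilt [ 0.001 -0.    -1.   ]
```

View pics/p9.png

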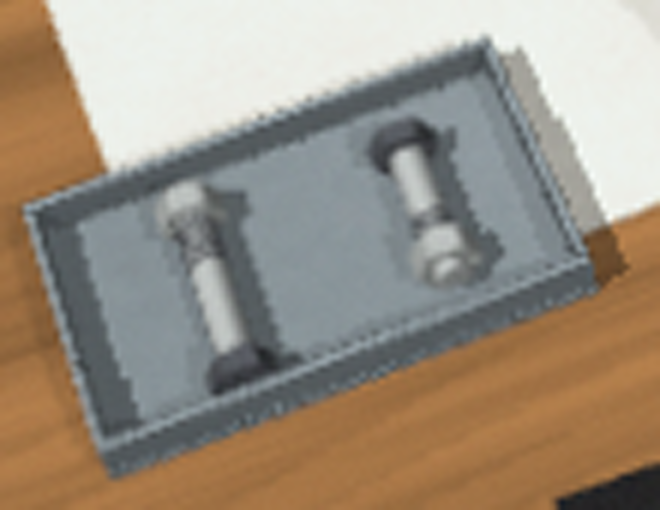

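The long bolt's head is partly hidden behind the front rim at (245,368), so it is down on the floor. Now carrying the pulley.

{"method": "arm_command", "body": {"jaw": [-1,-1,-1,-1,-1,-1,-1,-1,-1,-1], "travel": [[3.33,1.94,0],[3.33,1.94,0],[3.33,1.94,0],[3.33,1.94,0],[3.33,1.94,0],[3.33,1.94,0],[3.33,1.94,0],[0,0,0],[0,0,3],[0,0,1]], "rotation": [[0,0,0],[0,0,0],[0,0,0],[0,0,0],[0,0,0],[0,0,0],[0,0,0],[0,0,0],[0,0,0],[0,0,0]]}}

```text
t: 28.55
eef_pos: [0.6515, 0.0037, 0.0595]
tcp_rot: [[1.0, -0.001, -0.01], [-0.001, -1.0, 0.0], [-0.01, -0.0, -1.0]]
ft_force: [-1.0, -1.2, -2.5]
grip_width: 0.659
```

```bash
python3 - <<'E'
from h import *
plan(.655,.004,.011,90);save('scene','p10',(240,180,400,330),3.5)
E
```

```text
t 28.55 p [0.6515 0.0037 0.0595] shift cm [ 0.4  -0.03  4.84] turn -0.0 q6 1.56 w 0.659 F [-1.  -1.2 -2.5] tilt [-0.01 -0.   -1.  ]
```

View pics/p10.png

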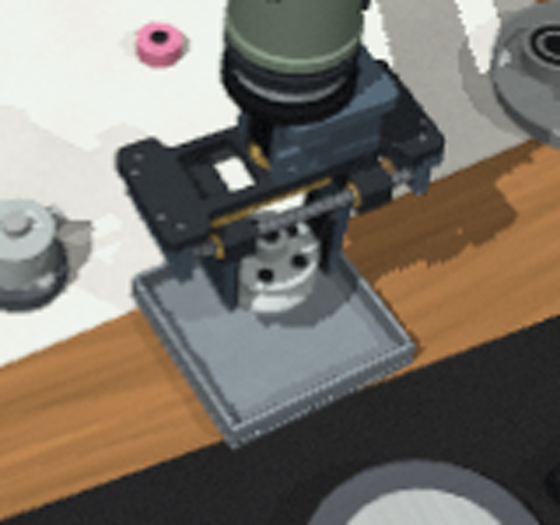

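The pulley is held over the square tray (crop (275,275)), perhaps slightly tipped about the jaw axis. It will settle flat on release.

{"method": "arm_command", "body": {"jaw": [-1,-1,-1,-1,0.65,0.65,0.65,0.65,0.65,0.65], "travel": [[0.2,0,2.5],[0,0,1.7],[0,0,0.5],[0,0,0],[0,0,0],[0,0,0],[0,0,0],[0,0,0],[0,0,-5],[0,0,-5]], "rotation": [[0,0,0],[0,0,0],[0,0,0],[0,0,0],[0,0,0],[0,0,0],[0,0,0],[0,0,0],[0,0,0],[0,0,0]]}}

```text
t: 29.6
eef_pos: [0.6561, 0.0035, 0.1171]
tcp_rot: [[1.0, -0.001, -0.004], [-0.001, -1.0, -0.0], [-0.004, 0.0, -1.0]]
ft_force: [0.5, -0.7, 0.4]
grip_width: 0.823
```

{"method": "arm_command", "body": {"jaw": [0.65,0.65,0.65,0.65,0.65,0.65,0.65,0.65], "travel": [[0,0,-5],[-4,0,-2],[-4,0,-2],[-4,0,0],[-4,0,0],[-4,0,0],[-4,0,0],[0,0,0]], "rotation": [[0,0,0],[0,0,0],[0,0,0],[0,0,0],[0,0,0],[0,0,0],[0,0,0],[0,0,0]]}}

```text
t: 30.4
eef_pos: [0.412, 0.0038, 0.2075]
tcp_rot: [[1.0, -0.001, -0.003], [-0.001, -1.0, -0.0], [-0.003, 0.0, -1.0]]
ft_force: [1.4, -0.4, -0.0]
grip_width: 0.825
```

```bash
python3 - <<'E'
from h import *
plan(.655,.004,.011,90);save('scene','p11',(100,140,450,340),2.25)
for n,z in(('pulley',.017),('small_bearing',.012),('large_bearing',.013),('long_bolt',.015),('short_bolt',.015),('pump',0)):
  for c in('top','scene'):
    for d in tip_of(n,c): print(n,c,round(d['confidence'],2),np.round(at(c,d['xy'],z),3))
E
```

```text
t 30.4 p [0.412  0.0038 0.2075] shift cm [24.36 -0.04 19.57] turn -0.0 q6 1.55 w 0.825 F [ 1.4 -0.4 -0. ] tilt [-0.003  0.    -1.   ]
pulley top 0.7 [0.419 0.14  0.017]
pulley scene 0.65 [ 0.654 -0.005  0.017]
small_bearing top 0.77 [0.584 0.32  0.012]
small_bearing top 0.76 [0.396 0.052 0.012]
small_bearing scene 0.69 [0.587 0.318 0.012]
small_bearing scene 0.55 [0.395 0.041 0.012]
large_bearing top 0.85 [0.534 0.318 0.013]
large_bearing scene 0.77 [0.54  0.301 0.013]
long_bolt top 0.51 [0.355 0.266 0.015]
long_bolt top 0.27 [0.53  0.317 0.015]
long_bolt scene 0.64 [ 0.582 -0.353  0.015]
short_bolt top 0.7 [ 0.588 -0.267  0.015]
short_bolt scene 0.57 [ 0.587 -0.271  0.015]
short_bolt scene 0.19 [ 0.586 -0.35   0.015]
pump top 0.93 [ 0.544 -0.123  0.   ]
pump scene 0.58 [ 0.537 -0.122 -0.   ]
```

View pics/p11.png

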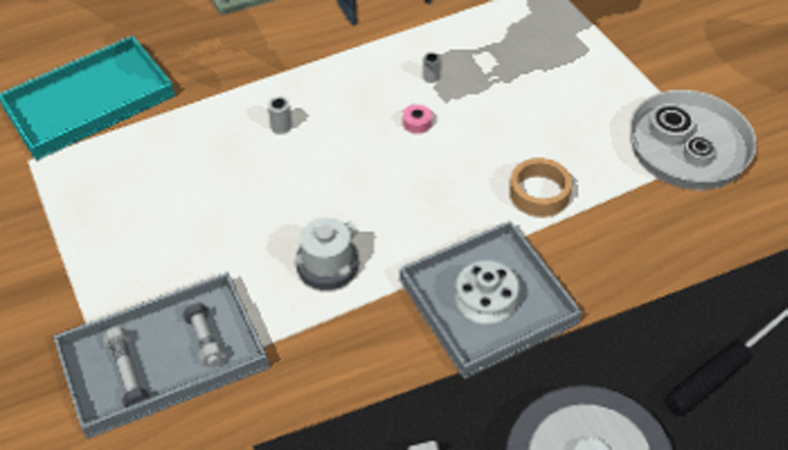

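All five parts lie flat in their trays: bolts at (125,365) and (205,335), pulley at (488,290), bearings at (673,122) and (700,150). The pump at (327,250) has not moved.

```bash
python3 -c "
from h import *
print(close_job())"
```

```text
the job is handed in; nothing more can be done
None
```

I put all five parts in their trays and handed the job in at about 31 s of the 112 s allowed. Both bolts lie crosswise in the grey long tray, both bearings are side by side in the round dish, and the pulley is in the square tray. I did not touch the pump, the pink look-alike or the turquoise tray.

**Checks that passed:** the last scene picture shows every part flat and separate, with the gripper clear and empty. The networks put the parts within about 1 cm of where I released them, except one scene reading of the large bearing, which was about 1.5 cm off. The pump read within about 1 cm of its first position.

**Checks that disagreed or fell short:**
- The network's last top-view results for the pulley and long bolt still gave their old places. I took no new top picture at the end, so those readings came from an earlier one; the scene picture shows both in their trays.
- The long bolt's head is partly hidden behind the long tray's rim. I took it as flat because its head showed below the rim and it was released at floor height.
- The pulley looked slightly tipped while carried, but lies level in the last picture.

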